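# Put the teaspoon away in the sprung saucer tray

## Robot

A 6-joint arm with a two-finger parallel gripper is mounted at the origin on the work surface. World frame = base frame: x ahead of the robot, y to its left, z up, the work surface at z = 0. Lengths are in m, angles in rad, forces in N, time in s.
With the tool pointing down it reaches from about 0.35 to 0.85 m from the base axis. Payload 8.1 kg.
Tool frame: the origin (TCP) lies on the mounting face of the last link; the fingertips stand 186 mm ahead of it and the grasp point (between the pads) lies 167 mm ahead of it; z points along the fingers, y is the line along which they close (so a half turn about z gives the same grasp; the last joint's range is limited). The gripper opens to 93 mm and grips with 3 to 60 N. Pads are 15 mm wide; open, the fingers measure 128 mm over their backs; the gripper's body (75 mm by 188 mm) begins 65 mm behind the grasp point.
Start: joints at [1.214, 0.13, 1.488, -0, 1.523, -0.085], TCP at [0.161, 0.578, 0.405] pointing down, gripper open.
Joint ranges: [-2.96, 2.96], [-0.89, 2.26], [0.02, 2.5], [-1.34, 4.48], [0, 2.73], [-2.66, 2.66]. Speed limits (rad/s): [2.39, 2.39, 2.79, 3.14, 3.14, 3.14].

## Interface

Orientations are given as a rotation vector (axis times angle).
In Python, from plant import read_state, read_camera, camera_params, close_job gives the robot as it stands. The module is installed in compiled form; this text tells all that it offers.
- The arm moves only by the tool servo_tool, never from a script. Its argument "increments" is a list of rows, each an object with "slide": the shift along the tool's x, y, z in mm, a list of three; "dr": the turn, a rotation vector about the tool's x, y, z in rad, a list of three; "jaw": the closure, from 0 (fully open) to 1 (shut). In form: [{"slide": [x, y, z], "dr": [ax, ay, az], "jaw": jaw}, ...]. A call has 1 to 20 rows; each row is the pose to reach, as a shift and turn from the pose commanded when the call began, along the tool's axes at that moment; what a row does not reach only later rows make up. A row lasts 1/10 s, in which the tool goes at most 50 mm and 8.59 degrees, less where a joint would pass 70% of its speed; a pose out of reach is approached as far as the arm can. A call with a gripper value outside its range is refused whole. The fingers move at their own pace and stop on an object; "force" is the grip in N (left out, the last holds). Time passes only in rows, so rows that repeat a pose let the fingers close. It gives the time, the measured TCP pose, the force, the opening and the grip force at its end, in the units of the state.
- read_state(): the state, without advancing time (a new reading comes with each control period).
- read_camera(name): name is "side" or "top"; returns (picture, depth): 480x640x3 uint8, red, green, blue; 480x640 float32, m along the optical axis (not along the pixel's ray), 0 where there is no reading.
- camera_params(name): a dict with "fx", "fy", "cx", "cy" (pixels), "rvec" (rotation vector, rad) and "tvec" (3), from world to camera coordinates, as OpenCV has them. Camera axes: x right, y down, z forward; pixel columns grow to the right and rows downward; lengths in m; the calibration is good to about 2 mm. A picture is of the moment at which its call begins. camera_params takes no time and is no camera call.
- close_job(): hands the job in; it is judged then, once.
The state is a dict: "t": time; "q": joint angles; "dq": joint speeds; "joint_torque": joint torques, N m; "tool_pos": TCP position; "orientation": TCP orientation; "force": force on the tool from outside, world axes, zero at the start; "wrist_torque": the same for the moment, N m; "opening": finger opening in m; "gripper_force": force on a finger pad.
Only numpy, scipy, OpenCV 4.12 (cv2) and the standard library are available. Lean on these libraries where they do the work, as an engineer would, in place of code of your own. Each camera call takes 0.05 s, during which the arm holds its last target. There are 200 camera calls.

## Task

Put the teaspoon away: press the release button on top of the breakfast shelf so that the saucer tray underneath springs out, lay the teaspoon flat in the long trough just behind the tray's front, and push the tray gently home until it clicks and stays shut. Lay the spoon down rather than dropping it in, and leave the butter knife, mug, butter tub and egg cup where they are.

Things in the scene. Friction and masses are not known exactly. Their poses are not given: they have to be found in the camera images.
- tray (a joint): how far the beech tray under the shelf is out, in m: 0 latched shut, 0.110 fully out, level along -x of tray_front. Once released a spring drives it out within 1 s and keeps pressing outward (2 N out, 4.5 N shut). To latch, push it some 4 mm past 0 (hard stop -0.006): from 25 mm out a roller on it pushes the catch and the release button down; at 0 they snap up. Takes about 10 N
- release (a joint): how far the release button is pressed down, in m: 0 up, 0.012 fully down (hard stop). The catch lets go about 0.009 down, at about 5 N. It springs up again by itself
- release_top (a point): centre of the top face of the release button: plain white round plunger, 36 mm across, standing 18 mm up out of a flat steel collar (46 mm across) in the top of the white shelf, 35 mm behind the shelf's front edge, above the tray's right end. Press straight down
- tray_front (a point): centre of the upright front face of the tray (panel 236 mm wide along y, 42 mm high, 12 mm thick); moves with it. x points into the shelf (the way to push), y left along the panel, z up. 81 mm above the worktop, the panel's top edge 102 mm. Shut, the face stands 25 mm in front of the edge of the shelf, whose top is 137 mm above the worktop
- trough (a point): centre of the inside floor of the spoon trough just behind the tray's front panel; moves with the tray, axes as tray_front. 49.5 mm behind the front face, 65 mm above the worktop. Trough 75 mm across (x), 200 mm long (y); walls above its floor: front 37 mm, ends 31 mm, divider to the saucers 23 mm. Tray out: wholly in front of the shelf, its middle 85 mm from the shelf's edge
- spoon: steel teaspoon, 150 mm long, about 35 g, lying on the shelf: oval hollow bowl 50 x 32 mm, 9 mm deep, at the +x end, arched handle. Origin under its middle, on the surface it lies on; x along the spoon toward the bowl, z up
- spoon_grip (a point): the middle of the teaspoon (on its handle, right above the origin and near the balance point), where the handle is 11 mm wide, 4.5 mm thick and runs level, its middle 12.5 mm above the surface the spoon lies on; this level stretch reaches from 14 mm toward the bowl to 36 mm toward the end
- spoon_bowl (a point): a point low in the teaspoon's bowl, 65 mm from the middle and 4 mm above the surface it lies on
- spoon_end (a point): a point at the other end of the teaspoon, 72 mm from the middle and 3 mm above the surface it lies on
- knife: steel butter knife (leave it), 165 mm long, flat: straight handle 14 mm wide, blade 20 mm wide and 4 mm thick at its +x end, 9 mm high at most. Origin under its middle. It may lie where the spoon lay in another start
- mug: white ceramic mug (leave it), 76 mm across, 80 mm high, handle at +y. Origin under its middle
- tub: plastic butter tub with a lid (leave it), 80 x 122 mm, 58 mm high. Origin under its middle
- egg_cup: white egg cup (leave it), 48 mm across, 55 mm high. Origin under its foot
Mind the look-alikes: they are no part of the job. Leave any blue or turquoise look-alike of the spoon alone.

How it is judged:
On the way, in this order (a step that is already met when the one before it is completed fails the run):
1. the release is pressed and the tray has sprung out (value of joint tray above 0.1 m), for 0.2 s.
2. the teaspoon lies in the trough of the open tray, let go (x of spoon_bowl in the frame of trough between -0.038 and 0.038 m and y of spoon_bowl in the frame of trough between -0.101 and 0.101 m and z of each of spoon_bowl, spoon_end in the frame of trough below 0.018 m and x of spoon_end in the frame of trough between -0.038 and 0.038 m and y of spoon_end in the frame of trough between -0.101 and 0.101 m and contact force between the fingers and spoon below 0.05 N and value of joint tray above 0.07 m), for 0.2 s.
At the end, for the whole second after the job is handed in: the teaspoon lies flat and at rest in the trough (both its ends within the trough and no higher than 18 mm above its floor), let go; the tray is latched shut (within 4 mm of home) and the release button has come back up (within 3 mm) (x of spoon_bowl in the frame of trough between -0.038 and 0.038 m and y of spoon_bowl in the frame of trough between -0.101 and 0.101 m and z of each of spoon_bowl, spoon_end in the frame of trough below 0.018 m and x of spoon_end in the frame of trough between -0.038 and 0.038 m and y of spoon_end in the frame of trough between -0.101 and 0.101 m and contact force between the fingers and spoon below 0.05 N and value of joint tray below 0.004 m and value of joint release below 0.003 m and linear speed of spoon below 0.02 m/s); the robot touches nothing.
It fails at once if the butter knife, mug, butter tub or egg cup is moved by more than 30 mm (distance of any of knife, mug, tub, egg_cup from where it was at the start of the episode above 0.03 m).
It fails at once if the teaspoon is dropped from more than 50 mm above the trough floor (distance of spoon from where it was at the start of the episode above 0.06 m and contact force between spoon and anything else below 0.001 N and z of spoon_grip in the frame of trough above 0.0625 m).
It fails at once if the tray is slammed: pushed in faster than 0.4 m/s (velocity of joint tray below -0.4 m/s).
It also fails if it takes over 64 s, if anything falls off the work surface, if the arm or the gripper's body presses on something with over 40 N, if the wrist force passes 120 N, or if a joint passes its speed limit or range.

## Working session

There is one attempt and no reset: what is moved stays moved. The work goes in short steps, Python scripts to look and compute and a tool call to move; the robot and the scene stay as the last step left them, time stands still between calls to the robot, and variables do not carry over. Pictures are saved under pics/ and viewed, at most 10 in all, crops included, and the job is handed in when it is done.

Besides the shell and the picture viewer there is one more tool, called after "Request:" as name(argument=value, ...), one argument or row to a line, values as JSON. servo_tool: Moves the arm, as the interface text tells. Its arguments: {"type":"object","properties":{"increments":{"type":"array"},"force":{"type":"number"}},"required":["increments"]}

```bash
mkdir -p pics
cat > h.py <<'E'
import numpy as np, cv2
from plant import *
def cam(n,name=None):
    im,d=read_camera(n)
    np.savez(f'/tmp/{n}.npz',im=im,d=d)
    if name: cv2.imwrite(f'pics/{name}.png',im[:,:,::-1])
    return im,d
def load(n):
    z=np.load(f'/tmp/{n}.npz'); return z['im'],z['d']
def world(n,u,v,z):
    p=camera_params(n);R=cv2.Rodrigues(np.array(p['rvec'],float))[0];t=np.array(p['tvec'],float).ravel()
    u,v,z=[np.asarray(a,float) for a in (u,v,z)]
    c=np.stack([(u-p['cx'])/p['fx']*z,(v-p['cy'])/p['fy']*z,z],-1)
    return (c-t)@R
def px(n,u,v,d):
    return world(n,u,v,d[int(v),int(u)])
def plane(n,u,v,h):
    a=world(n,u,v,0.0);b=world(n,u,v,1.0);s=(h-a[2])/(b[2]-a[2]);return a+s*(b-a)
E
python3 - <<'E'
from h import *
cam('top','top0');cam('side','side0')
s=read_state();print(s['t'],s['tool_pos'],s['orientation'],s['opening'])
for n in('top','side'):
    p=camera_params(n);R=cv2.Rodrigues(np.array(p['rvec'],float))[0];print(n,p['fx'],-R.T@np.array(p['tvec']).ravel(),R[2])
E
```

```text
0.1 [0.16099503 0.5777806  0.40382414] [-4.25693707e-01 -3.11222739e+00  2.48145957e-03] 0.09268407637095745
top 484.0811187194563 [ 0.53299194 -0.0269208   0.92785451] [ 0.06511787 -0.00578987 -0.99786078]
side 541.415269682018 [ 0.1283339  -0.62714803  0.70244465] [ 0.51657618  0.59975018 -0.61110456]
```

View pics/top0.png

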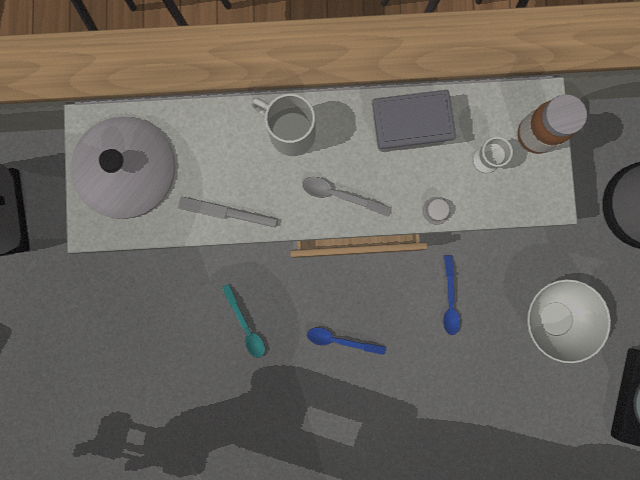

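View pics/side0.png

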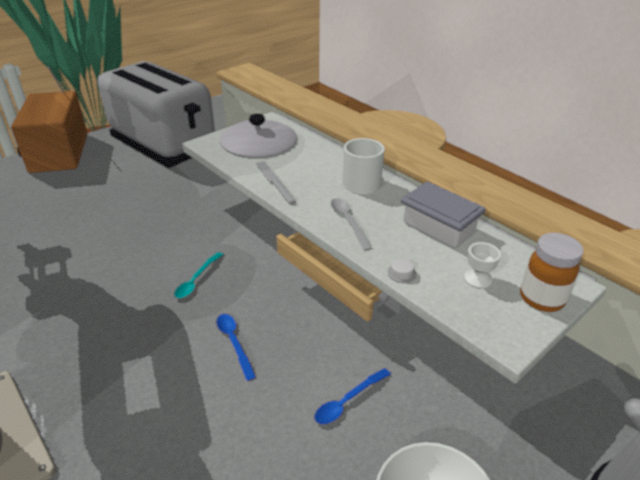

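The top view shows the grey teaspoon on the shelf (bowl (317,186), end (390,211)), with the button at (438,209). The tray panel runs from (291,254) to (427,246). 

Spoon candidates:
- Grey spoon on the shelf at (346,196): steel and on the shelf, so it fits.
- Grey object at (230,212): the butter knife, since it is flat with a straight blade.
- Blue spoons at (345,340) and (452,295), turquoise spoon at (245,320): look-alikes.

I'll measure the grey spoon and confirm it in a crop.

Run:
```python
from h import *
im,d=load('top')
c=cv2.resize(im[165:265,270:470],None,fx=4,fy=4,interpolation=cv2.INTER_CUBIC);cv2.imwrite('pics/crop0.png',c[:,:,::-1])
np.set_printoptions(precision=4,suppress=True)
for nm,u,v in [('bowl',317,186),('mid',350,197),('end',388,210),('btn',438,209),('panL',293,254),('panR',425,247),('shelf',400,180),('edgeL',72,248),('edgeR',570,221),('mug',291,110),('tub',413,118),('egg',496,152),('knife',230,212)]:
    print(nm,px('top',u,v,d))
s,t=load('side')
print('side btn',px('side',402,267,t),'bowl',px('side',342,207,t),'end',px('side',366,245,t))
```

```text
bowl [ 0.6866 -0.0254  0.1361]
mid [ 0.6648 -0.0786  0.1495]
end [ 0.6432 -0.1407  0.1419]
btn [ 0.6411 -0.2192  0.1557]
panL [0.5767 0.0181 0.104 ]
panR [ 0.5837 -0.2081  0.1006]
shelf [ 0.6933 -0.1628  0.1374]
edgeL [0.593  0.3768 0.1373]
edgeR [ 0.6189 -0.4404  0.1375]
mug [0.8093 0.0141 0.1543]
tub [ 0.7777 -0.176   0.1959]
egg [ 0.7288 -0.3122  0.1682]
knife [ 0.533  -0.0269  0.9279]
side btn [ 0.6353 -0.2243  0.1566] bowl [ 0.6873 -0.0271  0.1415] end [ 0.6431 -0.1368  0.1424]
```

View pics/crop0.png

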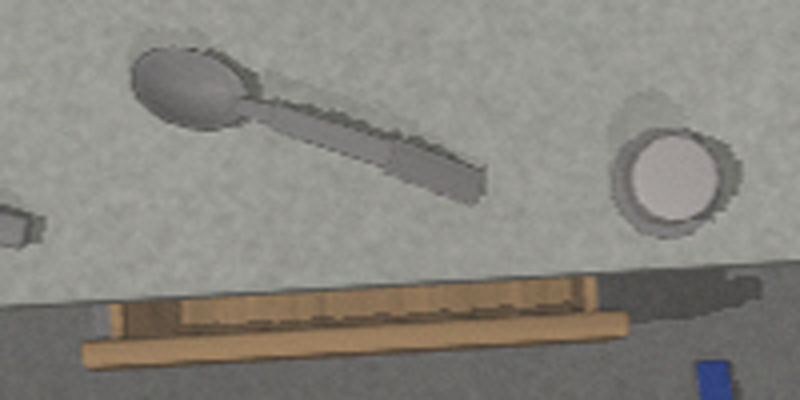

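The crop confirms the teaspoon: hollow oval bowl at crop (190,88), handle to (485,188), lying on the shelf. The button centre is at crop (675,178). Next I'll work out the approach above the button.

```bash
cat >> h.py <<'E'
np.set_printoptions(precision=4,suppress=True)
def go(tip,ang=None):
    "slide (mm, tool axes) and dr so that the fingertips reach tip, tool straight down, jaw line at ang"
    s=read_state();R=cv2.Rodrigues(np.array(s['orientation'],float))[0]
    if ang is None: ang=np.arctan2(R[1,1],R[0,1])
    y=np.array([np.cos(ang),np.sin(ang),0]);z=np.array([0,0,-1.]);G=np.stack([np.cross(y,z),y,z],1)
    tcp=np.array(tip)+[0,0,.186]
    print('t',s['t'],'tip',s['tool_pos']+.186*R[:,2],'jaw',np.arctan2(R[1,1],R[0,1]),'slide',(R.T@(tcp-s['tool_pos'])*1000).round(1),'dr',cv2.Rodrigues(R.T@G)[0].ravel().round(4),'axes',R[:2,:2].ravel().round(3))
E
python3 - <<'E'
from h import *
e=plane('top',270+484/4,165+186/4,.140); tip=plane('top',270+133/4,165+76/4,.143)
b=plane('top',438.75,209.6,.155)
print('end',e,'bowltip',tip,np.linalg.norm(tip-e),'mid',(e+tip)/2,'ang',np.arctan2(*(tip-e)[1::-1]))
for u,v in [(245,100),(300,121),(340,135),(390,153)]: print(plane('top',270+u/4,165+v/4,.1495))
print('btn',b)
pl=plane('top',270+82/4,165+345/4,.102);pr=plane('top',270+629/4,165+315/4,.102);print('panel top',pl,pr,np.linalg.norm(pl-pr))
go([.642,-.221,.205],1.6)
E
```

```text
end [ 0.6409 -0.1458  0.14  ] bowltip [ 0.6891 -0.003   0.143 ] 0.1507593024787354 mid [ 0.665  -0.0744  0.1415] ang 1.2453708849842142
[ 0.6769 -0.0484  0.1495]
[ 0.6678 -0.0705  0.1495]
[ 0.6617 -0.0866  0.1495]
[ 0.6539 -0.1067  0.1495]
btn [ 0.6402 -0.2205  0.155 ]
panel top [0.5816 0.0224 0.102 ] [ 0.5891 -0.2118  0.102 ] 0.2343730697679521
t 0.1 tip [0.1609 0.5775 0.2178] jaw 1.2989215085441592 slide [-677.8 -640.3   13.7] dr [-0.0016 -0.0004 -0.3011] axes [-0.963  0.269  0.269  0.963]
```

Request:
servo_tool(
  increments=[
    {"slide": [-678,-640,0],"dr": [0,0,-0.3],"jaw": 1},
    {"slide": [-678,-640,0],"dr": [0,0,-0.3],"jaw": 1},
    {"slide": [-678,-640,0],"dr": [0,0,-0.3],"jaw": 1},
    {"slide": [-678,-640,0],"dr": [0,0,-0.3],"jaw": 1},
    {"slide": [-678,-640,0],"dr": [0,0,-0.3],"jaw": 1},
    {"slide": [-678,-640,0],"dr": [0,0,-0.3],"jaw": 1},
    {"slide": [-678,-640,0],"dr": [0,0,-0.3],"jaw": 1},
    {"slide": [-678,-640,0],"dr": [0,0,-0.3],"jaw": 1},
    {"slide": [-678,-640,0],"dr": [0,0,-0.3],"jaw": 1},
    {"slide": [-678,-640,0],"dr": [0,0,-0.3],"jaw": 1},
    {"slide": [-678,-640,0],"dr": [0,0,-0.3],"jaw": 1},
    {"slide": [-678,-640,0],"dr": [0,0,-0.3],"jaw": 1},
    {"slide": [-678,-640,0],"dr": [0,0,-0.3],"jaw": 1},
    {"slide": [-678,-640,0],"dr": [0,0,-0.3],"jaw": 1},
    {"slide": [-678,-640,0],"dr": [0,0,-0.3],"jaw": 1},
    {"slide": [-678,-640,0],"dr": [0,0,-0.3],"jaw": 1},
    {"slide": [-678,-640,0],"dr": [0,0,-0.3],"jaw": 1},
    {"slide": [-678,-640,0],"dr": [0,0,-0.3],"jaw": 1},
    {"slide": [-678,-640,0],"dr": [0,0,-0.3],"jaw": 1},
    {"slide": [-678,-640,0],"dr": [0,0,-0.3],"jaw": 1},
  ],
)

```text
t: 2.1
tool_pos: [0.643, -0.2246, 0.4022]
orientation: [0.038, -3.139, -0.0]
force: [0.3, 0.0, -0.4]
opening: 0.0007
gripper_force: 0.0
```

Run:
```python
from h import *
go([.642,-.221,.162],1.6); print(read_state()['force'],read_state()['opening'])
```

```text
t 2.1 tip [ 0.6425 -0.2246  0.2162] jaw 1.5952262441448744 slide [ 0.8  3.6 54.2] dr [ 0.0001 -0.0025 -0.0048] axes [-1.    -0.024 -0.024  1.   ]
[ 0.2654  0.0091 -0.3712] 0.0006810133468218908
```

Request:
servo_tool(
  increments=[
    {"slide": [1,3,30],"dr": [0,0,0],"jaw": 1},
    {"slide": [1,3,54],"dr": [0,0,0],"jaw": 1},
    {"slide": [1,3,58],"dr": [0,0,0],"jaw": 1},
    {"slide": [1,3,61],"dr": [0,0,0],"jaw": 1},
    {"slide": [1,3,64],"dr": [0,0,0],"jaw": 1},
    {"slide": [1,3,67],"dr": [0,0,0],"jaw": 1},
    {"slide": [1,3,70],"dr": [0,0,0],"jaw": 1},
    {"slide": [1,3,71.5],"dr": [0,0,0],"jaw": 1},
    {"slide": [1,3,71.5],"dr": [0,0,0],"jaw": 1},
  ],
)

```text
t: 3.0
tool_pos: [0.6415, -0.2176, 0.3337]
orientation: [-0.044, 3.14, -0.001]
force: [1.2, 1.0, 1.8]
opening: 0.0004
gripper_force: 0.9
```

Run:
```python
from h import *
im,d=cam('side'); p=world('side',*np.meshgrid(np.arange(640),np.arange(480)),d)
m=(abs(p[...,2]-.102)<.004)&(p[...,0]<.6)&(p[...,0]>.4)&(abs(p[...,1]+.095)<.08)&(d>0)
print(m.sum(),p[m][:,0].min(),np.percentile(p[m][:,0],[5,50])) if m.any() else print('none')
go([.642,-.221,.162],1.6); print(read_state()['force'])
```

```text
523 0.5705209828927552 [0.5731 0.5783]
t 3.05 tip [ 0.6417 -0.2177  0.1476] jaw 1.5990998593573786 slide [ -0.4  -3.4 -14.4] dr [-0.0005  0.001  -0.0009] axes [-1.    -0.028 -0.028  1.   ]
[1.6336 1.3939 1.5987]
```

Request:
servo_tool(
  increments=[
    {"slide": [0,-1,2],"dr": [0,0,0],"jaw": 1},
    {"slide": [0,-1,4],"dr": [0,0,0],"jaw": 1},
    {"slide": [0,-1,5.5],"dr": [0,0,0],"jaw": 1},
    {"slide": [0,-1,5.5],"dr": [0,0,0],"jaw": 1},
  ],
)

```text
t: 3.45
tool_pos: [0.6415, -0.2185, 0.3293]
orientation: [-0.045, 3.14, -0.0]
force: [-3.2, 4.2, 11.1]
opening: 0.0005
gripper_force: 5.7
```

```bash
cat >> h.py <<'E'
def panel():
    im,d=cam('side'); p=world('side',*np.meshgrid(np.arange(640),np.arange(480)),d)
    m=(abs(p[...,2]-.102)<.004)&(p[...,0]<.61)&(p[...,0]>.4)&(abs(p[...,1]+.095)<.08)&(d>0)
    print('panel',m.sum(),np.percentile(p[m][:,0],[0,5,50]))
E
python3 - <<'E'
from h import *
panel()
go([.642,-.221,.162],1.6); print(read_state()['force'])
E
```

```text
panel 569 [0.4945 0.4966 0.5022]
t 3.5 tip [ 0.6417 -0.2186  0.1434] jaw 1.5991207650161474 slide [ -0.5  -2.5 -18.6] dr [-0.0004  0.0013 -0.0009] axes [-1.    -0.028 -0.028  1.   ]
[-2.3405  3.6384 10.5099]
```

Request:
servo_tool(
  increments=[
    {"slide": [0,0,-40],"dr": [0,0,0],"jaw": 1},
    {"slide": [0,0,-75],"dr": [0,0,0],"jaw": 1},
    {"slide": [-28.5,143,-75],"dr": [0,0,1.97],"jaw": 0.45},
    {"slide": [-28.5,143,-75],"dr": [0,0,1.97],"jaw": 0.45},
    {"slide": [-28.5,143,-75],"dr": [0,0,1.97],"jaw": 0.45},
    {"slide": [-28.5,143,-75],"dr": [0,0,1.97],"jaw": 0.45},
    {"slide": [-28.5,143,-75],"dr": [0,0,1.97],"jaw": 0.45},
    {"slide": [-28.5,143,-75],"dr": [0,0,1.97],"jaw": 0.45},
    {"slide": [-28.5,143,-75],"dr": [0,0,1.97],"jaw": 0.45},
    {"slide": [-28.5,143,-75],"dr": [0,0,1.97],"jaw": 0.45},
    {"slide": [-28.5,143,-75],"dr": [0,0,1.97],"jaw": 0.45},
    {"slide": [-28.5,143,-75],"dr": [0,0,1.97],"jaw": 0.45},
    {"slide": [-28.5,143,-75],"dr": [0,0,1.97],"jaw": 0.45},
    {"slide": [-28.5,143,-75],"dr": [0,0,1.97],"jaw": 0.45},
    {"slide": [-28.5,143,-75],"dr": [0,0,1.97],"jaw": 0.45},
    {"slide": [-28.5,143,-75],"dr": [0,0,1.97],"jaw": 0.45},
    {"slide": [-28.5,143,-75],"dr": [0,0,1.97],"jaw": 0.45},
    {"slide": [-28.5,143,-75],"dr": [0,0,1.97],"jaw": 0.45},
  ],
)

```text
t: 5.3
tool_pos: [0.6657, -0.0749, 0.4024]
orientation: [-2.59, -1.778, 0.001]
force: [-0.1, 0.7, -0.5]
opening: 0.0512
gripper_force: 0.0
```

Run:
```python
from h import *
panel()
go([.666,-.075,.150],-.371)
s=read_state();print(s['force'],s['opening'],s['q'])
im,_=load('side');cv2.imwrite('pics/s1.png',cv2.resize(im[100:340,220:540],None,fx=2.4,fy=2.4)[:,:,::-1])
```

```text
panel 595 [0.4631 0.4653 0.4709]
t 5.35 tip [ 0.6657 -0.0749  0.2165] jaw -0.3682834447069542 slide [ 0.   0.3 66.5] dr [-0.0003  0.0002  0.0027] axes [ 0.36   0.933  0.933 -0.36 ]
[ 0.2226 -0.2536 -0.1097] 0.0513478810323768 [-0.1885  0.3203  1.2739 -0.0001  1.5477  0.1798]
```

View pics/s1.png

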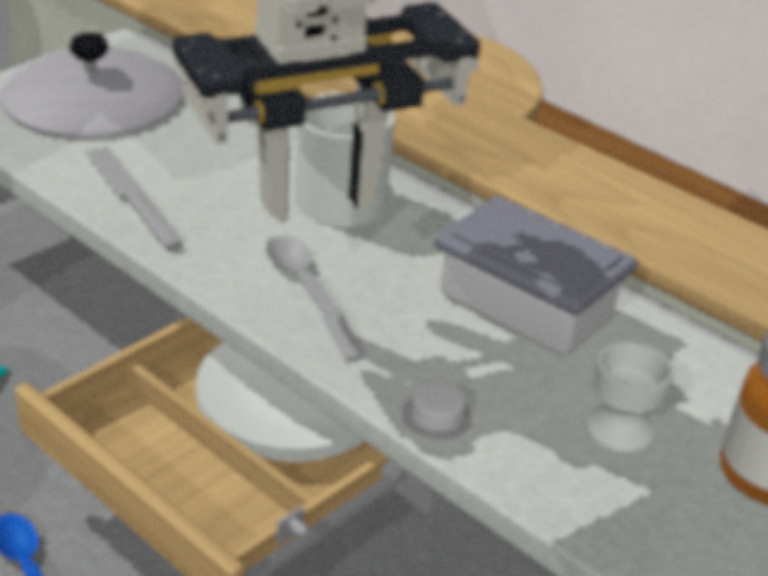

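The tray is out: the panel moved from 0.571 to 0.463, and the trough is visible in front of the shelf. The fingers hover over the spoon at crop (320,200), so I'll descend and grip.

Request:
servo_tool(
  increments=[
    {"slide": [-2,0,30],"dr": [0,0,0],"jaw": 0.45},
    {"slide": [-2,0,55],"dr": [0,0,0],"jaw": 0.45},
    {"slide": [-2,0,68],"dr": [0,0,0],"jaw": 0.45},
    {"slide": [-2,0,74],"dr": [0,0,0],"jaw": 0.45},
    {"slide": [-2,0,76],"dr": [0,0,0],"jaw": 0.45},
    {"slide": [-2,0,76],"dr": [0,0,0],"jaw": 0.45},
  ],
)

```text
t: 5.95
tool_pos: [0.6654, -0.0767, 0.3278]
orientation: [2.592, 1.774, 0.001]
force: [-0.3, 0.2, -0.4]
opening: 0.0509
gripper_force: 0.0
```

Request:
servo_tool(
  increments=[
    {"slide": [0,0,0],"dr": [0,0,0],"jaw": 0.8},
    {"slide": [0,0,0],"dr": [0,0,0],"jaw": 1},
    {"slide": [0,0,0],"dr": [0,0,0],"jaw": 1},
    {"slide": [0,0,0],"dr": [0,0,0],"jaw": 1},
    {"slide": [0,0,0],"dr": [0,0,0],"jaw": 1},
    {"slide": [0,0,0],"dr": [0,0,0],"jaw": 1},
    {"slide": [0,0,0],"dr": [0,0,0],"jaw": 1},
  ],
  force=15,
)

```text
t: 6.65
tool_pos: [0.665, -0.0767, 0.3268]
orientation: [2.593, 1.774, 0.0]
force: [1.1, 0.4, 0.5]
opening: 0.011
gripper_force: 15.0
```

Request:
servo_tool(
  increments=[
    {"slide": [0,0,-5],"dr": [0,0,0],"jaw": 1},
    {"slide": [0,0,-20],"dr": [0,0,0],"jaw": 1},
    {"slide": [0,0,-40],"dr": [0,0,0],"jaw": 1},
    {"slide": [0,0,-60],"dr": [0,0,0],"jaw": 1},
    {"slide": [0,0,-60],"dr": [0,0,0],"jaw": 1},
  ],
)

```text
t: 7.15
tool_pos: [0.666, -0.0768, 0.3923]
orientation: [2.589, 1.771, 0.008]
force: [1.2, -0.6, 0.3]
opening: 0.0108
gripper_force: 15.0
```

Run:
```python
from h import *
im,d=cam('side');cv2.imwrite('pics/s2.png',cv2.resize(im[100:340,220:540],None,fx=2.4,fy=2.4)[:,:,::-1])
im,d=cam('top'); p=world('top',*np.meshgrid(np.arange(640),np.arange(480)),d)
# panel front edge fit at the top rim
m=(abs(p[...,2]-.102)<.003)&(p[...,0]<.5)&(p[...,0]>.44)&(p[...,1]<.03)&(p[...,1]>-.22)
q=p[m];print(m.sum(),q.min(0),q.max(0));f=np.polyfit(q[:,1],q[:,0],1);print('panel mid line',f,np.polyval(f,-.095))
m=(abs(p[...,2]-.065)<.003)&(p[...,0]<.57)&(p[...,0]>.44)&(p[...,1]<.03)&(p[...,1]>-.22);q=p[m];print('floor',m.sum(),np.percentile(q,[2,98],axis=0),q.mean(0))
go([.53,-.095,.20],.032);s=read_state();print(s['opening'],s['gripper_force'],s['force'])
```

```text
723 [ 0.464 -0.167  0.099] [0.4931 0.0187 0.1049]
panel mid line [-0.0344  0.4698] 0.47308316332880807
floor 4584 [[ 0.4799 -0.1779  0.0624]
 [ 0.5676 -0.0004  0.0676]] [ 0.5208 -0.0875  0.0649]
t 7.25 tip [ 0.6656 -0.0768  0.2019] jaw -0.37093288433312205 slide [ -66.1 -119.4    1.6] dr [ 0.0021  0.     -0.4029] axes [ 0.362  0.932  0.932 -0.362]
0.010708744793138285 14.972843080759048 [ 0.7936 -0.4019 -1.4756]
```

View pics/s2.png

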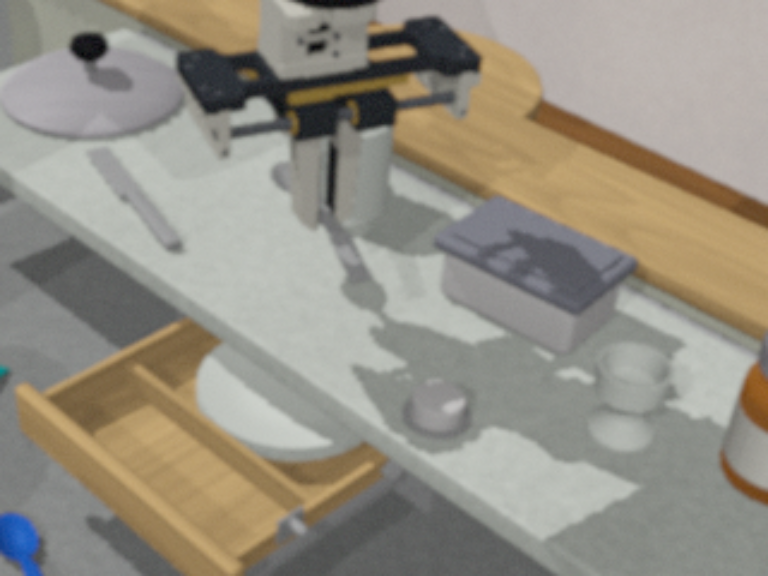

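The spoon is gripped and level, with the opening at 10.8 mm. Next I'll get an x-profile of the tray to locate the trough exactly.

Run:
```python
from h import *
c,s=np.cos(.0325),np.sin(.0325)
for n in('top','side'):
    im,d=load(n); p=world(n,*np.meshgrid(np.arange(640),np.arange(480)),d)
    X=c*p[...,0]+s*(p[...,1]+.097); Y=-s*p[...,0]+c*(p[...,1]+.097)
    for a in np.arange(.450,.566,.004):
        m=(abs(X-a)<.002)&(abs(p[...,1]+.105)<.04)&(p[...,2]<.12)&(d>0)
        print(n,round(a,3),m.sum(),np.percentile(p[...,2][m],[10,50,90]) if m.any() else '')
```

```text
top 0.45 92 [-0.0026  0.      0.0022]
top 0.454 83 [-0.0019  0.      0.0018]
top 0.458 56 [-0.0021 -0.0001  0.002 ]
top 0.462 0 
top 0.466 30 [0.0981 0.1007 0.1022]
top 0.47 112 [0.0998 0.1018 0.1034]
top 0.474 110 [0.1002 0.1022 0.1038]
top 0.478 177 [0.0646 0.0946 0.1023]
top 0.482 99 [0.0631 0.0651 0.0671]
top 0.486 101 [0.0628 0.0653 0.0666]
top 0.49 102 [0.0632 0.065  0.0669]
top 0.494 101 [0.0628 0.065  0.0673]
top 0.498 100 [0.063  0.0647 0.067 ]
top 0.502 102 [0.0626 0.0649 0.067 ]
top 0.506 104 [0.0633 0.0651 0.0665]
top 0.51 102 [0.0632 0.0649 0.067 ]
top 0.514 99 [0.0632 0.0648 0.0669]
top 0.518 101 [0.0628 0.0645 0.0669]
top 0.522 103 [0.0626 0.0649 0.0669]
top 0.526 101 [0.0634 0.0651 0.067 ]
top 0.53 99 [0.0627 0.0647 0.067 ]
top 0.534 102 [0.0628 0.0648 0.0669]
top 0.538 102 [0.0627 0.0648 0.0667]
top 0.542 100 [0.0628 0.0648 0.0672]
top 0.546 99 [0.0631 0.0652 0.0669]
top 0.55 100 [0.0631 0.0648 0.0667]
top 0.554 116 [0.0641 0.0853 0.089 ]
top 0.558 97 [0.086  0.0879 0.0901]
top 0.562 105 [0.0641 0.0668 0.0893]
side 0.45 92 [-0.0002  0.0011  0.0027]
side 0.454 82 [-0.
[... 345 characters left out ...]
 81 [-0.0005  0.001   0.0025]
side 0.494 85 [-0.0004  0.0012  0.0027]
side 0.498 81 [-0.      0.0011  0.0031]
side 0.502 114 [0.0001 0.0658 0.0672]
side 0.506 91 [0.0647 0.0662 0.0674]
side 0.51 78 [0.0648 0.066  0.0674]
side 0.514 82 [0.065  0.0662 0.0675]
side 0.518 79 [0.0647 0.0662 0.0675]
side 0.522 79 [0.065  0.0663 0.0675]
side 0.526 82 [0.0647 0.0662 0.0678]
side 0.53 84 [0.0646 0.0663 0.0678]
side 0.534 77 [0.065  0.0662 0.0676]
side 0.538 77 [0.065  0.066  0.0676]
side 0.542 80 [0.0649 0.0662 0.0677]
side 0.546 82 [0.0647 0.0659 0.0674]
side 0.55 73 [0.0648 0.0662 0.0682]
side 0.554 380 [0.0668 0.0778 0.0888]
side 0.558 74 [0.0873 0.089  0.0908]
side 0.562 43 [0.0861 0.0891 0.0912]
```

Request:
servo_tool(
  increments=[
    {"slide": [-74,-132,0],"dr": [0,0,-0.403],"jaw": 1},
    {"slide": [-74,-132,0],"dr": [0,0,-0.403],"jaw": 1},
    {"slide": [-74,-132,0],"dr": [0,0,-0.403],"jaw": 1},
    {"slide": [-74,-132,0],"dr": [0,0,-0.403],"jaw": 1},
    {"slide": [-74,-132,0],"dr": [0,0,-0.403],"jaw": 1},
    {"slide": [-74,-132,0],"dr": [0,0,-0.403],"jaw": 1},
    {"slide": [-74,-132,0],"dr": [0,0,-0.403],"jaw": 1},
  ],
)

```text
t: 7.95
tool_pos: [0.5163, -0.0978, 0.387]
orientation: [2.185, 2.256, 0.001]
force: [0.8, 0.7, -0.4]
opening: 0.0106
gripper_force: 15.0
```

Run:
```python
from h import *
go([.516,-.098,.0695],.032);s=read_state();print(s['opening'],s['force'])
im,d=cam('side');cv2.imwrite('pics/s3.png',cv2.resize(im[140:380,180:500],None,fx=2.4,fy=2.4)[:,:,::-1])
```

```text
t 7.95 tip [ 0.5165 -0.0978  0.201 ] jaw 0.03189731639299873 slide [ -0.2  -0.5 131.5] dr [ 0.0008  0.0001 -0.0001] axes [-0.032  0.999  0.999  0.032]
0.010633619461072013 [ 0.7601  0.6954 -0.4202]
```

View pics/s3.png

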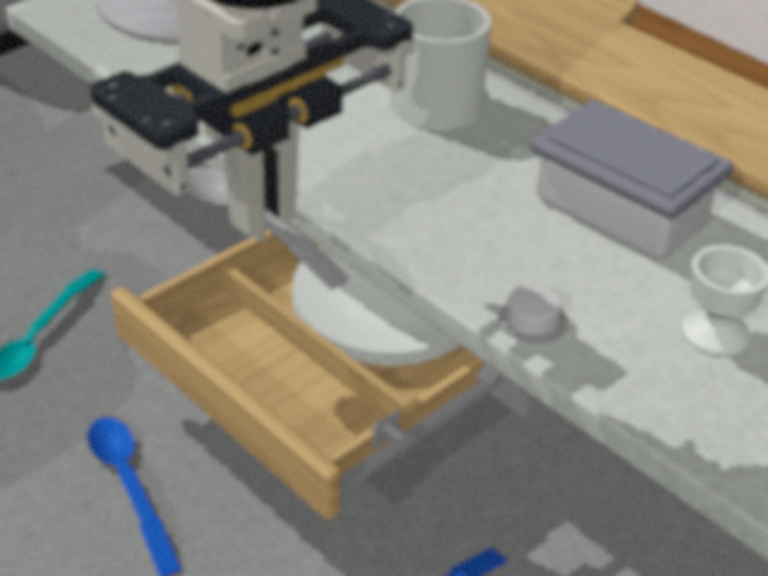

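The spoon hangs parallel to the trough, with its end at crop (335,275). Now I'll lower it.

Request:
servo_tool(
  increments=[
    {"slide": [0,0,30],"dr": [0,0,0],"jaw": 1},
    {"slide": [0,0,60],"dr": [0,0,0],"jaw": 1},
    {"slide": [0,0,85],"dr": [0,0,0],"jaw": 1},
    {"slide": [0,0,105],"dr": [0,0,0],"jaw": 1},
    {"slide": [0,0,118],"dr": [0,0,0],"jaw": 1},
    {"slide": [0,0,125],"dr": [0,0,0],"jaw": 1},
    {"slide": [0,0,129],"dr": [0,0,0],"jaw": 1},
    {"slide": [0,0,131],"dr": [0,0,0],"jaw": 1},
    {"slide": [0,0,132],"dr": [0,0,0],"jaw": 1},
    {"slide": [0,0,132],"dr": [0,0,0],"jaw": 1},
  ],
)

```text
t: 9.0
tool_pos: [0.5155, -0.0979, 0.2555]
orientation: [2.185, 2.256, 0.001]
force: [-1.4, -0.0, -0.7]
opening: 0.0104
gripper_force: 15.0
```

Run:
```python
from h import *
go([.516,-.098,.0695],.032);s=read_state();print(s['opening'],s['force'],s['wrist_torque'])
```

```text
t 9.0 tip [ 0.5157 -0.098   0.0695] jaw 0.03198246236064978 slide [-0.1  0.5 -0. ] dr [ 0.0012  0.0004 -0.    ] axes [-0.032  0.999  0.999  0.032]
0.010441805929377282 [-1.43   -0.0374 -0.7366] [-0.1332  0.0684 -0.0706]
```

Request:
servo_tool(
  increments=[
    {"slide": [0,0,1],"dr": [0,0,0],"jaw": 1},
    {"slide": [0,0,1],"dr": [0,0,0],"jaw": 0.86},
    {"slide": [0,0,1],"dr": [0,0,0],"jaw": 0.76},
    {"slide": [0,0,1],"dr": [0,0,0],"jaw": 0.76},
    {"slide": [0,0,1],"dr": [0,0,0],"jaw": 0.76},
    {"slide": [0,0,1],"dr": [0,0,0],"jaw": 0.76},
    {"slide": [0,0,1],"dr": [0,0,0],"jaw": 0.76},
  ],
)

```text
t: 9.7
tool_pos: [0.5152, -0.0978, 0.2537]
orientation: [-2.186, -2.257, 0.0]
force: [0.0, -0.3, -0.3]
opening: 0.0224
gripper_force: 0.0
```

Request:
servo_tool(
  increments=[
    {"slide": [0,0,-5],"dr": [0,0,0],"jaw": 0.76},
    {"slide": [0,0,-15],"dr": [0,0,0],"jaw": 0.76},
    {"slide": [0,0,-35],"dr": [0,0,0],"jaw": 0.76},
    {"slide": [0,0,-70],"dr": [0,0,0],"jaw": 0.76},
    {"slide": [0,0,-110],"dr": [0,0,0],"jaw": 0.76},
    {"slide": [0,0,-120],"dr": [0,0,0],"jaw": 0.76},
    {"slide": [0,0,-120],"dr": [0,0,0],"jaw": 0.76},
  ],
)

```text
t: 10.4
tool_pos: [0.516, -0.098, 0.3771]
orientation: [2.182, 2.253, 0.004]
force: [-0.5, 0.2, -0.5]
opening: 0.0226
gripper_force: 0.0
```

Run:
```python
from h import *
go([.40,-.101,.19],1.603);s=read_state();print(s['opening'],s['force'],s['gripper_force'],s['q'])
panel()
im,d=load('side');cv2.imwrite('pics/s4.png',cv2.resize(im[140:380,180:500],None,fx=2.4,fy=2.4)[:,:,::-1])
```

```text
t 10.4 tip [ 0.517  -0.0983  0.1911] jaw 0.032058038195444845 slide [   0.7 -116.     0.5] dr [ 0.0029  0.0057 -1.5709] axes [-0.032  0.999  0.999  0.032]
0.022617738964471362 [-0.5357  0.2112 -0.4558] 0.0 [-0.2854 -0.0612  1.7348 -0.      1.4623 -0.3174]
panel 591 [0.463  0.4652 0.4708]
```

View pics/s4.png

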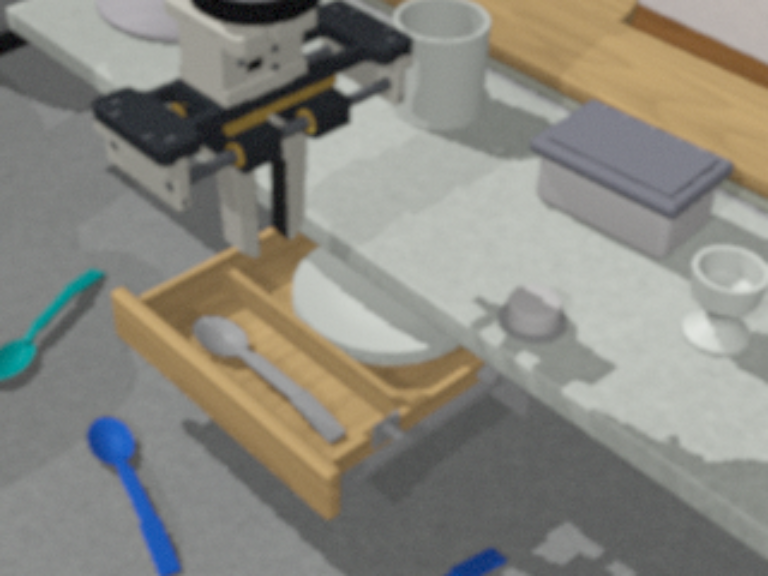

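The spoon lies flat in the trough: bowl at crop (220,338), end at (335,435). Next I'll move in front of the tray with closed fingers and the jaw line along the panel.

Request:
servo_tool(
  increments=[
    {"slide": [0,-97,0],"dr": [0,0,1.571],"jaw": 1},
    {"slide": [0,-97,0],"dr": [0,0,1.571],"jaw": 1},
    {"slide": [0,-97,0],"dr": [0,0,1.571],"jaw": 1},
    {"slide": [0,-97,0],"dr": [0,0,1.571],"jaw": 1},
    {"slide": [0,-97,0],"dr": [0,0,1.571],"jaw": 1},
    {"slide": [0,-97,0],"dr": [0,0,1.571],"jaw": 1},
    {"slide": [0,-97,0],"dr": [0,0,1.571],"jaw": 1},
    {"slide": [0,-97,0],"dr": [0,0,1.571],"jaw": 1},
    {"slide": [0,-97,0],"dr": [0,0,1.571],"jaw": 1},
    {"slide": [0,-97,0],"dr": [0,0,1.571],"jaw": 1},
    {"slide": [0,-97,0],"dr": [0,0,1.571],"jaw": 1},
    {"slide": [0,-97,0],"dr": [0,0,1.571],"jaw": 1},
    {"slide": [0,-97,0],"dr": [0,0,1.571],"jaw": 1},
  ],
)

```text
t: 11.75
tool_pos: [0.4179, -0.1008, 0.3723]
orientation: [-3.14, -0.054, 0.004]
force: [-0.2, -0.7, 0.8]
opening: 0.0003
gripper_force: 0.0
```

Run:
```python
from h import *
go([.42,-.101,.072],-1.539);s=read_state();print(s['opening'],s['force'],s['q'])
```

```text
t 11.75 tip [ 0.4174 -0.1006  0.1863] jaw -1.5365394133373882 slide [  2.4   0.4 114.3] dr [-0.0009  0.0024  0.0025] axes [ 0.999  0.034  0.034 -0.999]
0.0003399486872997781 [-0.2147 -0.6755  0.776 ] [-0.356  -0.3307  1.9777 -0.0001  1.4971  1.1806]
```

Request:
servo_tool(
  increments=[
    {"slide": [0,0,40],"dr": [0,0,0],"jaw": 1},
    {"slide": [0,0,80],"dr": [0,0,0],"jaw": 1},
    {"slide": [0,0,108],"dr": [0,0,0],"jaw": 1},
    {"slide": [15,0,114],"dr": [0,0,0],"jaw": 1},
    {"slide": [30,0,114],"dr": [0,0,0],"jaw": 1},
    {"slide": [36,0,114],"dr": [0,0,0],"jaw": 1},
    {"slide": [40,0,114],"dr": [0,0,0],"jaw": 1},
    {"slide": [44,0,114],"dr": [0,0,0],"jaw": 1},
    {"slide": [49,0,114],"dr": [0,0,0],"jaw": 1},
    {"slide": [55,0,114],"dr": [0,0,0],"jaw": 1},
    {"slide": [61,0,114],"dr": [0,0,0],"jaw": 1},
    {"slide": [67,0,114],"dr": [0,0,0],"jaw": 1},
    {"slide": [73,0,114],"dr": [0,0,0],"jaw": 1},
    {"slide": [79,0,114],"dr": [0,0,0],"jaw": 1},
    {"slide": [85,0,114],"dr": [0,0,0],"jaw": 1},
  ],
)

```text
t: 13.25
tool_pos: [0.5036, -0.0981, 0.2595]
orientation: [-3.141, -0.05, 0.001]
force: [-4.5, 0.5, -2.8]
opening: 0.0006
gripper_force: 2.0
```

Run:
```python
from h import *
go([.57,-.097,.072],-1.539);s=read_state();print(s['force'],s['wrist_torque'])
panel()
```

```text
t 13.25 tip [ 0.5034 -0.098   0.0735] jaw -1.5389384232977241 slide [66.4  1.   1.4] dr [-0.0003  0.0006  0.0001] axes [ 0.999  0.032  0.032 -0.999]
[-4.5293  0.5188 -2.8257] [0.1936 0.8949 0.0663]
panel 242 [0.4925 0.4941 0.5156]
```

Request:
servo_tool(
  increments=[
    {"slide": [6,0,0],"dr": [0,0,0],"jaw": 1},
    {"slide": [12,0,0],"dr": [0,0,0],"jaw": 1},
    {"slide": [18,0,0],"dr": [0,0,0],"jaw": 1},
    {"slide": [24,0,0],"dr": [0,0,0],"jaw": 1},
    {"slide": [30,0,0],"dr": [0,0,0],"jaw": 1},
    {"slide": [36,0,0],"dr": [0,0,0],"jaw": 1},
    {"slide": [41,0,0],"dr": [0,0,0],"jaw": 1},
    {"slide": [46,0,0],"dr": [0,0,0],"jaw": 1},
    {"slide": [50,0,0],"dr": [0,0,0],"jaw": 1},
    {"slide": [54,0,0],"dr": [0,0,0],"jaw": 1},
    {"slide": [58,0,0],"dr": [0,0,0],"jaw": 1},
    {"slide": [61,0,0],"dr": [0,0,0],"jaw": 1},
    {"slide": [64,0,0],"dr": [0,0,0],"jaw": 1},
    {"slide": [66,0,0],"dr": [0,0,0],"jaw": 1},
    {"slide": [68,0,0],"dr": [0,0,0],"jaw": 1},
    {"slide": [70,0,0],"dr": [0,0,0],"jaw": 1},
    {"slide": [70,0,0],"dr": [0,0,0],"jaw": 1},
  ],
)

```text
t: 15.0
tool_pos: [0.5735, -0.0959, 0.2598]
orientation: [-3.141, -0.05, -0.001]
force: [-3.9, 2.2, 0.4]
opening: 0.0004
gripper_force: 1.9
```

```bash
cat >> h.py <<'E'
def button():
    im,d=cam('side'); p=world('side',*np.meshgrid(np.arange(640),np.arange(480)),d)
    m=(np.hypot(p[...,0]-.641,p[...,1]+.221)<.012)&(d>0)&(p[...,2]<.165); print('button z',m.sum(),np.median(p[...,2][m]))
E
python3 - <<'E'
from h import *
go([.574,-.097,.072],-1.539);s=read_state();print(s['force'],s['wrist_torque'])
button()
E
```

```text
t 15.0 tip [ 0.5736 -0.0958  0.0738] jaw -1.53887874468356 slide [0.4 1.1 1.8] dr [-0.0001 -0.0004  0.0001] axes [ 0.999  0.032  0.032 -0.999]
[-3.8661  2.2289  0.3806] [0.3721 0.7901 0.0622]
button z 275 0.07394794733334402
```

```bash
sed -i 's/&(p\[...,2\]<.165)/\&(p[...,2]<.165)\&(p[...,2]>.13)/' h.py
python3 - <<'E'
from h import *
button()
im,d=load('side'); cv2.imwrite('pics/s5.png',cv2.resize(im[140:380,220:540],None,fx=2.4,fy=2.4)[:,:,::-1])
E
```

```text
button z 122 0.15603501084571017
```

Request:
servo_tool(
  increments=[
    {"slide": [2,0,0],"dr": [0,0,0],"jaw": 1},
    {"slide": [4,0,0],"dr": [0,0,0],"jaw": 1},
    {"slide": [5,0,0],"dr": [0,0,0],"jaw": 1},
    {"slide": [5,0,0],"dr": [0,0,0],"jaw": 1},
  ],
)

```text
t: 15.5
tool_pos: [0.5756, -0.0959, 0.2598]
orientation: [-3.141, -0.05, 0.015]
force: [-28.2, 1.3, 21.0]
opening: 0.0002
gripper_force: 14.8
```

Run:
```python
from h import *
go([.574,-.097,.072],-1.539);s=read_state();print(s['force'])
button()
```

```text
t 15.5 tip [ 0.5739 -0.0958  0.0738] jaw -1.5389816005317458 slide [-1.7  1.   1.8] dr [-0.0007  0.0094  0.    ] axes [ 0.999  0.032  0.032 -0.999]
[-28.1571   1.2859  21.0255]
button z 119 0.15599383337936062
```

View pics/s5.png

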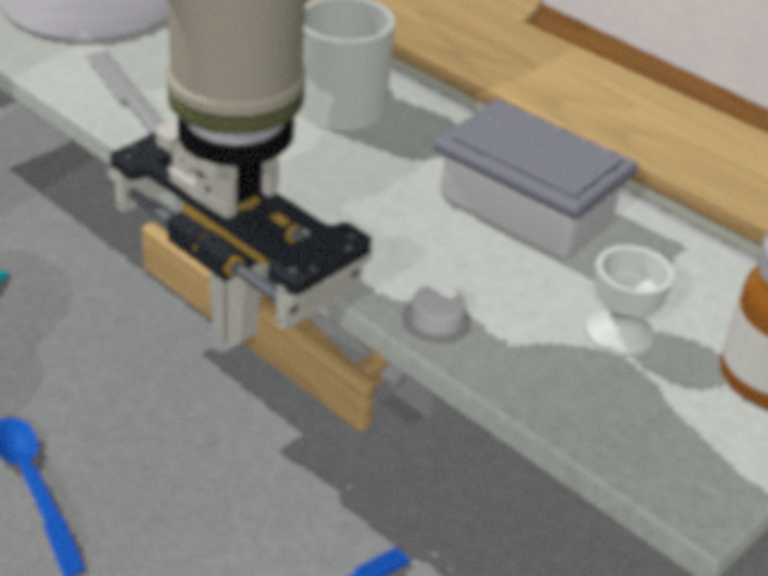

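The force rose to 28 N at the hard stop and the button is back up, so the catch has snapped. I'll back off and check.

Request:
servo_tool(
  increments=[
    {"slide": [-4,0,0],"dr": [0,0,0],"jaw": 1},
    {"slide": [-10,0,0],"dr": [0,0,0],"jaw": 1},
    {"slide": [-30,0,0],"dr": [0,0,0],"jaw": 1},
    {"slide": [-70,0,0],"dr": [0,0,0],"jaw": 1},
    {"slide": [-110,0,0],"dr": [0,0,0],"jaw": 1},
    {"slide": [-140,0,0],"dr": [0,0,0],"jaw": 1},
    {"slide": [-140,0,0],"dr": [0,0,0],"jaw": 1},
    {"slide": [-140,0,0],"dr": [0,0,0],"jaw": 1},
    {"slide": [-140,0,0],"dr": [0,0,0],"jaw": 1},
  ],
)

```text
t: 16.45
tool_pos: [0.4394, -0.1006, 0.2607]
orientation: [3.14, 0.05, 0.005]
force: [-0.3, 0.5, 0.1]
opening: 0.0006
gripper_force: 0.0
```

Run:
```python
from h import *
panel(); button(); s=read_state();print(s['force'],s['tool_pos'],s['dq'])
im,d=load('side');cv2.imwrite('pics/s6.png',cv2.resize(im[140:380,220:540],None,fx=2.4,fy=2.4)[:,:,::-1])
```

```text
panel 592 [0.4295 0.4314 0.5795]
button z 117 0.15635234992552013
[-0.0371  0.108  -0.1029] [ 0.4393 -0.1005  0.2603] [-0.      0.0058  0.0046 -0.0007  0.0045  0.0001]
```

View pics/s6.png

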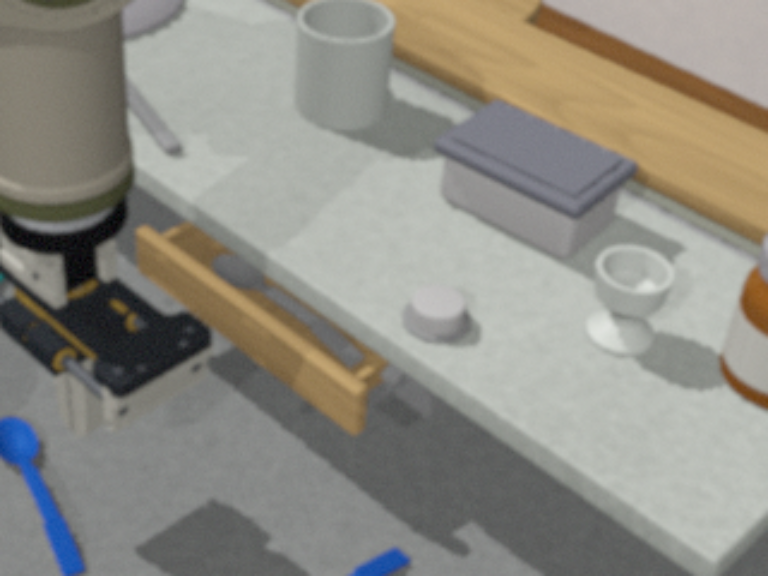

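The tray stays shut: panel median is 0.5795, against 0.578 when latched at the start. The spoon lies in the trough, crop (235,270) to (355,350), the button is up, and the arm is clear.

```bash
python3 -c "
from plant import *
print(close_job())"
```

```text
the job is handed in; nothing more can be done
None
```

The job is handed in: in the last picture the teaspoon lies flat in the trough, the tray is latched shut with the button up, and the arm touches nothing; the verdict was not shown to me.

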